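Register an egg pack in the labelling jig

TASK

Get the pack of quail eggs ready for its label: set it gently on the plate of the labelling jig and press its long side flush against the long fence, then slide the jaw up behind it so that the jaw pushes it along the fence firmly onto the end stop, and leave it nipped there. Eggs crack easily: never press the pack on the fence or the end stop with more than 30 N, do not drop it, and leave the bottle, the jar and the carton where they stand.

Things in the scene. Friction and masses are not known exactly. Their poses are not given: they have to be found in the camera images.
- pack: Closed, rigid, clear plastic pack with twelve quail eggs inside (2 by 6), a plain box 66 (its x) by 170 (its y) by 42 mm high, about 0.17 kg; a finger that drags down on it while pushing pins it to the plate. It lies flat on the counter. Origin: centre of its underside; z up. It may be turned end for end.
- jig: Labelling jig fixed to the counter: an aluminium plate 180 (x) by 360 (y) by 12 mm thick carrying fence, end stop and sliding jaw. Origin: centre of the plate's underside, on the counter; plate top at z = 12 mm. x points to the fence, y along the fence to the end stop. The registered pack's origin is at x 32, z 12 mm, and y 15 to 55 mm (as the stop is set) in this frame.
- fence: Fixed steel bar along the plate's +x side, 12 (x) by 250 (y) by 28 mm high. Origin: centre of its underside on the plate, at x = 71, y = 10, z = 12 mm in the jig's frame. Its working face looks to the jig's -x and lies 6 mm from the origin (jig x = 65 mm).
- end_stop: Slotted mount of the end stop, at the plate's +y end: origin on the plate at jig x = 25, y = 127, z = 12 mm. On it a steel block, 50 (x) by 14 (y) by 28 mm high with a small black clamp knob on top, is clamped firmly somewhere along the slot: up to 20 mm either way of the origin along y, not reported. Its working face looks to jig -y, 7 mm before the block's middle. Find it by touch.
- jaw (a joint): Travel of the sliding jaw in m, 0 = fully back, 0.12 = fully forward, growing towards the end stop (jig +y); it stays where it is left and slides with about 5 N of friction. 0.07 to 0.11 when it nips the registered pack (as the stop is set); it starts between 0 and 0.02.
- jaw_face (a point): Centre of the sliding jaw's working face (looks to jig +y), 16 mm above the plate, at jig x = 32, y = -140 mm + travel. The jaw is a steel block 50 (x) by 34 (y) by 31 mm high; its back face is 34 mm behind this point. On its middle stands a square black handle, 18 by 18 mm, from 29 to 65 mm above the plate. Push it from behind or take the handle.
- bottle: Brown glass sauce bottle, 60 mm across, 190 mm high, standing. Origin: centre of its underside. Leave alone.
- jar: Closed jar, 72 mm across, 100 mm high, standing. Origin: centre of its underside. Leave alone.
- carton: Closed cardboard carton, 80 by 110 by 60 mm high. Origin: centre of its underside. Leave alone.

How it is judged:
By the outcome, as a careful person would: the job done as asked, in the order asked, and still so for the second after the job is handed in, with the robot touching nothing.
It also fails if it takes over 72 s, if anything falls off the work surface, if the arm or the gripper's body presses on something with over 40 N, if the wrist force passes 120 N, or if a joint passes its speed limit or range.

ROBOT

A 6-joint arm with a two-finger parallel gripper is mounted at the origin on the work surface. World frame = base frame: x ahead of the robot, y to its left, z up, the work surface at z = 0. Lengths are in m, angles in rad, forces in N, time in s.
With the tool pointing down it reaches from about 0.3 to 0.775 m from the base axis. Payload 14.6 kg.
Tool frame: the origin (TCP) lies midway between the tips of the shut fingers; the grasp point (between the pads) lies 19 mm behind it; z points along the fingers, y is the line along which they close (so a half turn about z gives the same grasp; the last joint's range is limited). The gripper opens to 94 mm and grips with 3 to 60 N. Pads are 16 mm wide; open, the fingers measure 119 mm over their backs; the gripper's body (75 mm by 177 mm) begins 78 mm behind the grasp point.
Start: joints at [1.036, 0.3, 1.521, -0, 1.321, -0.067], TCP at [0.248, 0.491, 0.205] pointing down, gripper open.
Joint ranges: [-3.03, 3.03], [-0.79, 2.21], [0.23, 2.52], [-1.04, 4.18], [0, 3.07], [-2.55, 2.55]. Speed limits (rad/s): [2.22, 2.22, 2.57, 3.14, 3.14, 3.14].

INTERFACE

Orientations are given as a 3x3 rotation matrix whose columns are the frame's x, y, z axes.
In Python, from cell import status, cams, ctrl gives the robot as it stands.
- The arm moves only by the shell command python3 -m creep 'ROWS' [OPENING] [FORCE]. ROWS is a JSON object of lists of equal length, an entry for each row: "linear": the shift along the tool's x, y, z in units of 20 mm (1.0 is 20 mm), a list of three; "yaw": the turn about the tool's z in units of 0.08 rad (1.0 is 0.08 rad). In form: {"linear": [[dx, dy, dz], ...], "yaw": [yaw, ...]}. A call has 1 to 20 rows; each row shifts and turns the commanded pose from where the row before left it, along the tool's axes as they then stand; what a row does not reach is not made up. A row lasts 1/8 s, in which the tool goes at most 62.5 mm and 10.7 degrees, less where a joint would pass 70% of its speed; a pose out of reach is approached as far as the arm can. A call with a number of a shift or a turn outside -1 to 1 is refused whole. A call with a gripper value outside its range is refused whole. OPENING is the closure, from -1 (fully open) to 1 (shut), so that 0 is half open, set as the call begins (- or left out, the last holds). The fingers move at their own pace and stop on an object; FORCE is the grip in N (left out, the last holds). Time passes only in rows, so rows that do not move let the fingers close. It gives the time, the measured TCP pose, the force, the opening and the grip force at its end, in the units of the state.
- status.get_obs(): the state, without advancing time (a new reading comes with each control period).
- cams.grab_frame(name): name is "side" or "top"; returns a dict with "color" (384x512x3 uint8, red, green, blue), "z_map" (384x512 float32, m along the optical axis (not along the pixel's ray), 0 where there is no reading), "intrinsics" (3x3 intrinsics, pixels), "k1" (the pictures are not rectified: a ray, as slopes to the right and down, at radius r is drawn at 1 + k1 r^2 times it, then the intrinsics apply), "world_from_camera" (4x4, takes a point from camera to world coordinates). Camera axes: x right, y down, z forward; pixel columns grow to the right and rows downward; lengths in m; the calibration is good to about 2 mm. A picture is of the moment at which its call begins.
- ctrl.job_done(): hands the job in; it is judged then, once.
The state is a dict: "time": time; "qpos": joint angles; "dq": joint speeds; "tau": joint torques, N m; "ee_pos": TCP position; "ee_rot": TCP orientation; "contact_force": force on the tool from outside, world axes, zero at the start; "wrist_torque": the same for the moment, N m; "width": finger opening in m; "gripper_force": force on a finger pad.
Only numpy, scipy, OpenCV 4.12 (cv2) and the standard library are available. Lean on these libraries where they do the work, as an engineer would, in place of code of your own. Each camera call takes 0.05 s, during which the arm holds its last target. There are 200 camera calls.

## Working session

There is one attempt and no reset: what is moved stays moved. The work goes in short steps, Python scripts to look and compute and a shell command to move; the robot and the scene stay as the last step left them, time stands still between calls to the robot, and variables do not carry over. Pictures are saved under pics/ and viewed, at most 10 in all, crops included, and the job is handed in when it is done.

```bash
mkdir -p pics; cat > h.py <<'E'
import numpy as np,cv2,pickle
from cell import status,cams,ctrl
def grab(n):
    f=cams.grab_frame(n); return f
def cloud(f):
    K=f["intrinsics"];h,w=f["z_map"].shape
    u,v=np.meshgrid(np.arange(w,dtype=float),np.arange(h,dtype=float))
    p=cv2.undistortPoints(np.stack([u.ravel(),v.ravel()],1)[:,None],K,np.array([f["k1"],0,0,0,0.]))[:,0]
    z=f["z_map"].ravel()
    P=np.c_[p*z[:,None],z]; T=f["world_from_camera"]
    W=P@T[:3,:3].T+T[:3,3]; W[z==0]=np.nan
    return W.reshape(h,w,3)
E
python3 - <<'E'
from h import *
for n in("top","side"):
    f=grab(n);pickle.dump(f,open(n+".pkl","wb"))
    cv2.imwrite(f"pics/{n}0.png",f["color"][...,::-1])
    print(n,f["intrinsics"],f["k1"],f["world_from_camera"].round(3),(f["z_map"]==0).mean())
print(status.get_obs())
E
```

```text
top [[465.49133364   0.         261.43925706]
 [  0.         465.49133364 200.79692111]
 [  0.           0.           1.        ]] 0.034801678285862704 [[-2.000e-03 -9.820e-01  1.880e-01  2.240e-01]
 [-1.000e+00  1.000e-03 -5.000e-03  4.900e-02]
 [ 5.000e-03 -1.880e-01 -9.820e-01  1.527e+00]
 [ 0.000e+00  0.000e+00  0.000e+00  1.000e+00]] 0.004328409830729167
side [[473.78982796   0.         248.46703857]
 [  0.         473.78982796 190.7185185 ]
 [  0.           0.           1.        ]] -0.0997178580634084 [[ 0.936 -0.218  0.276  0.092]
 [-0.351 -0.538  0.766 -1.079]
 [-0.019 -0.814 -0.58   0.917]
 [ 0.     0.     0.     1.   ]] 0.004170735677083333
{'time': 0.1, 'qpos': array([ 1.03637640e+00,  3.00369662e-01,  1.52153351e+00, -5.27774757e-06,
        1.32073030e+00, -6.66067638e-02]), 'dq': array([-0.00024248, -0.00223103, -0.00047162,  0.00115259,  0.00174073,
       -0.00047119]), 'tau': array([ 3.13992619e-03, -5.32648194e+01, -3.53288341e+01,  7.09666614e-02,
        2.35524040e-02,  1.74877073e-05]), 'ee_pos': array([0.24789418, 0.49068703, 0.2049621 ]), 'ee_rot': array([[-8.92557116e-01,  4.50934051e-01, -5.25732729e-04],
       [ 4.50934353e-01,  8.92556666e-01, -8.98297068e-04],
       [ 6.41735160e-05, -1.03885239e-03, -9.99999458e-01]]), 'contact_force': array([-0.0533104 ,  0.59443903, -0.01457993]), 'wrist_torque': array([-0.04922222,  0.02861297, -0.02958704]), 'gripper_force': 0.0, 'width': 0.09381592566036998}
```

View pics/top0.png

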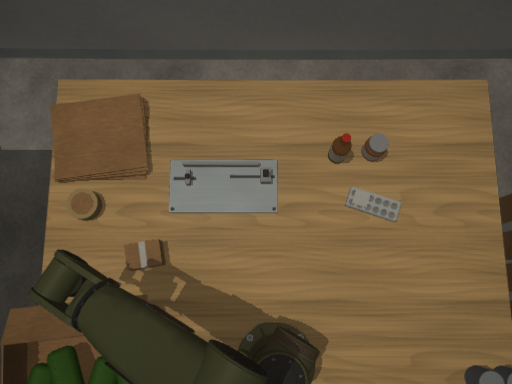

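View pics/side0.png

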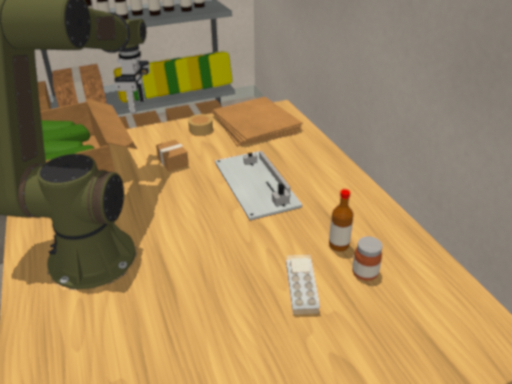

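The top view shows the jig at (170–278, 160–213) with the fence on its far side, the end stop at (187,178) and the jaw at (266,175). The pack is at (373,204), the bottle at (341,148), the jar at (376,147) and the carton at (144,254).

```bash
cat > m.py <<'E'
from h import *
def rect(P): 
    c,s,a=cv2.minAreaRect(P[:,:2].astype(np.float32)*1000); return np.round(c,1),np.round(s,1),round(a,2)
if __name__=="__main__":
    f=pickle.load(open("top.pkl","rb"));W=cloud(f);C=f["color"]
    t=W[300:330,380:480].reshape(-1,3); print("table z",np.nanmedian(t,0),np.nanstd(t[:,2]))
    hsv=cv2.cvtColor(C,cv2.COLOR_RGB2HSV)
    g=((hsv[...,1]<70)&(hsv[...,2]>70)).astype(np.uint8)
    n,l,st,ce=cv2.connectedComponentsWithStats(g)
    for i in range(1,n):
        if 60<st[i,4]<20000 and 100<ce[i][0]<420 and 120<ce[i][1]<230:
            P=W[l==i];P=P[~np.isnan(P[:,0])];print(st[i],ce[i].round(),"z",np.percentile(P[:,2],[5,50,95]).round(4),rect(P))
    z=W[...,2]
    for nm,(u0,u1,v0,v1),(a,b) in [("packtop",(335,410,178,228),(.03,.06)),("plate",(150,290,150,225),(.006,.02)),("fence",(180,265,155,170),(.03,.055)),("jaw",(255,280,165,185),(.035,.06)),("handle",(255,280,160,185),(.062,.09)),("stop",(175,200,165,190),(.03,.06)),("bottle",(320,355,125,168),(.05,.25)),("jar",(358,392,130,165),(.08,.12))]:
        m=np.zeros(z.shape,bool);m[v0:v1,u0:u1]=1;m&=(z>a)&(z<b)
        P=W[m];print(nm,len(P),rect(P),"z",np.median(P[:,2]).round(4),"mean",P.mean(0).round(4))
E
python3 m.py
```

```text
table z [ 0.14933334 -0.49344768 -0.000994  ] 0.003452750351448942
[369 133  20  20 292] [378. 142.] z [0.0929 0.0992 0.1044] (array([ 693.4, -351.6]), array([61.8, 96.8]), 16.88)
[362 145  18  16  72] [368. 155.] z [0.021  0.036  0.0516] (array([ 667.6, -317. ]), array([63.8, 21.7]), 51.42)
[329 147  17  15  99] [335. 156.] z [0.0332 0.0583 0.0887] (array([ 656.5, -205.3]), array([57.8, 23.2]), 67.7)
[ 169  160  109   53 5414] [223. 187.] z [0.006  0.0119 0.039 ] (array([566.3, 169. ]), array([180.5, 362.5]), 0.03)
[ 345  187   56   35 1097] [373. 204.] z [0.0243 0.041  0.047 ] (array([ 500.9, -324.7]), array([172.8,  65.2]), 70.86)
packtop 1068 (array([ 503. , -324.5]), array([170.2,  68.7]), 70.35) z 0.0414 mean [ 0.5022 -0.3234  0.0414]
plate 4940 (array([564.3, 181.8]), array([469.7, 253.5]), 89.95) z 0.0116 mean [0.5576 0.1688 0.0118]
fence 331 (array([630.1, 165.8]), array([ 30.2, 267.9]), 0.15) z 0.0393 mean [0.6368 0.174  0.0392]
jaw 110 (array([597.9,  26.9]), array([29.7, 49.3]), 89.82) z 0.0425 mean [0.5958 0.0267 0.0428]
handle 35 (array([597.9,  27.3]), array([16.3, 17.2]), 89.71) z 0.0751 mean [0.5977 0.0275 0.0748]
stop 70 (array([599.5, 278.4]), array([64. , 36.3]), 0.18) z 0.0413 mean [0.5937 0.2823 0.0423]
bottle 419 (array([ 670.6, -210.8]), array([59.3, 52.3]), 62.88) z 0.1263 mean [ 0.6646 -0.2071  0.1279]
jar 321 (array([ 687.4, -332.1]), array([60.6, 62.1]), 61.26) z 0.0989 mean [ 0.6862 -0.3313  0.0982]
```

```bash
python3 -m creep '{"linear":[[0,0,0],[0,0,0],[0,0,0],[0,0,0],[0,0,0],[0,0,0],[0,0,0],[0,0,0],[0,0,0],[0,0,0],[0,0,0],[0,0,0],[0,0,0],[0,0,0],[0,0,0],[0,0,0],[0,0,0],[0,0,0]],"yaw":[1,1,1,1,1,1,1,1,1,1,1,1,1,1,1,1,1,1]}' -1 10
python3 -m creep '{"linear":[[-0.98,0.73,0],[-0.98,0.73,0],[-0.98,0.73,0],[-0.98,0.73,0],[-0.98,0.73,0],[-0.98,0.73,0],[-0.98,0.73,0],[-0.98,0.73,0],[-0.98,0.73,0],[-0.98,0.73,0],[-0.98,0.73,0],[-0.98,0.73,0],[-0.98,0.73,0],[-0.98,0.73,0],[-0.98,0.73,0],[-0.98,0.73,0],[-0.98,0.73,0],[-0.98,0.73,0]],"yaw":[0,0,0,0,0,0,0,0,0,0,0,0,0,0,0,0,0,0]}'
```

```text
time: 2.35
ee_pos: [0.2479, 0.4908, 0.2051]
ee_rot: [[0.333, 0.943, -0.0], [0.943, -0.333, -0.001], [-0.001, -0.0, -1.0]]
contact_force: [0.7, -0.4, -0.1]
width: 0.0938
gripper_force: 0.0
time: 4.6
ee_pos: [0.3794, 0.0702, 0.2053]
ee_rot: [[0.331, 0.944, -0.0], [0.944, -0.331, -0.0], [-0.0, -0.0, -1.0]]
contact_force: [0.3, 0.2, 0.6]
width: 0.0938
gripper_force: 0.0
```

```bash
python3 -m creep '{"linear":[[-0.97,0.72,0],[-0.97,0.72,0],[-0.97,0.72,0],[-0.97,0.72,0],[-0.97,0.72,0],[-0.97,0.72,0],[-0.97,0.72,0],[-0.97,0.72,0],[-0.97,0.72,0],[-0.97,0.72,0],[-0.97,0.72,0],[-0.97,0.72,0],[-0.97,0.72,0],[-0.97,0.72,0],[-0.97,0.72,0],[-0.97,0.72,0],[-0.97,0.72,0],[0,0,0],[0,0,0]],"yaw":[0,0,0,0,0,0,0,0,0,0,0,0,0,0,0,0,0,0,0]}'
```

```text
time: 6.98
ee_pos: [0.5011, -0.3205, 0.2052]
ee_rot: [[0.331, 0.944, -0.001], [0.944, -0.331, 0.001], [0.0, -0.001, -1.0]]
contact_force: [0.5, 0.4, -0.5]
width: 0.0937
gripper_force: 0.0
```

```bash
python3 - <<'E'
from h import *
R=status.get_obs()
print(R["qpos"].round(3))
d=np.array([.502,-.324,.1])-R["ee_pos"]; print(R["ee_rot"].T@d/0.02)
f=grab("side");W=cloud(f);z=W[...,2]
import m
q=np.zeros(z.shape,bool);q[240:330,275:335]=1;q&=(z>.033)&(z<.055)
P=W[q];print(len(P),m.rect(P),P.mean(0))
E
```

```text
[-0.631  0.401  1.386  0.     1.355 -0.294]
[-0.15094722  0.10160999  5.25773578]
1307 (array([ 527. , -295.4]), array([260.4, 112. ]), 52.4) [ 0.4997825  -0.33404899  0.04037866]
```

```bash
python3 -m creep '{"linear":[[-0.15,0.1,1],[0,0,1],[0,0,1],[0,0,1],[0,0,1],[0,0,1],[0,0,1],[0,0,0.5],[0,0,0]],"yaw":[0,0,0,0,0,0,0,0,0]}'
python3 -m creep '{"linear":[[0,0,0.7],[0,0,0.7],[0,0,0.55],[0,0,0]],"yaw":[0,0,0,0]}'
python3 -m creep '{"linear":[[0,0,0],[0,0,0],[0,0,0],[0,0,0],[0,0,0],[0,0,0],[0,0,0],[0,0,0]],"yaw":[0,0,0,0,0,0,0,0]}' 1 10
```

```text
time: 8.15
ee_pos: [0.5021, -0.3242, 0.0553]
ee_rot: [[0.33, 0.944, -0.001], [0.944, -0.33, 0.0], [0.0, -0.001, -1.0]]
contact_force: [0.0, 0.1, 0.1]
width: 0.0939
gripper_force: 0.0
time: 8.65
ee_pos: [0.5018, -0.3243, 0.0153]
ee_rot: [[0.331, 0.944, -0.001], [0.944, -0.331, 0.001], [0.001, -0.002, -1.0]]
contact_force: [-0.7, -0.5, -0.1]
width: 0.0941
gripper_force: 0.0
time: 9.65
ee_pos: [0.5024, -0.3247, 0.0167]
ee_rot: [[0.331, 0.944, 0.0], [0.944, -0.331, -0.0], [-0.0, 0.0, -1.0]]
contact_force: [-1.7, 0.5, 5.7]
width: 0.066
gripper_force: 10.0
```

```bash
python3 -m creep '{"linear":[[0,0,0],[0,0,-0.2],[0,0,-0.5],[0,0,-0.8],[0,0,-0.9],[0,0,-0.9],[0,0,-0.9],[0,0,-0.9],[0,0,-0.7],[0,0,-0.2],[0,0,0]],"yaw":[0,0,0,0,0,0,0,0,0,0,0]}' 1 16
python3 -m creep '{"linear":[[0,0,0],[0,0,0],[0,0,0],[0,0,0],[0,0,0],[0,0,0],[0.3,0,0],[0.6,0,0],[0.9,0,0],[1,0,0],[1,0,0],[1,0,0],[1,0,0],[1,0,0],[1,0,0],[1,0,0],[1,0,0],[1,0,0]],"yaw":[-0.5,-0.8,-0.8,-0.8,-0.8,-0.52,0,0,0,0,0,0,0,0,0,0,0,0]}'
```

```text
time: 11.02
ee_pos: [0.5022, -0.3246, 0.1363]
ee_rot: [[0.331, 0.944, -0.0], [0.944, -0.331, 0.0], [0.0, -0.0, -1.0]]
contact_force: [-0.0, -0.1, -1.6]
width: 0.0661
gripper_force: 16.0
time: 13.28
ee_pos: [0.5021, -0.1073, 0.1364]
ee_rot: [[-0.001, 1.0, -0.0], [1.0, 0.001, 0.0], [0.0, -0.0, -1.0]]
contact_force: [0.2, -0.1, -0.3]
width: 0.0656
gripper_force: 16.0
```

```bash
python3 -m creep '{"linear":[[1,0,0],[1,0.2,0],[1,0.3,0],[1,0.3,0],[1,0.3,0],[1,0.3,0],[1,0.3,0],[1,0.3,0],[1,0.3,0],[1,0.3,0],[1,0.3,0],[1,0,0],[1,0,0],[0.8,0,0],[0.35,0,0],[0,0,0],[0,0,0]],"yaw":[0,0,0,0,0,0,0,0,0,0,0,0,0,0,0,0,0]}'
python3 - <<'E'
from h import *
import m
f=grab("top");pickle.dump(f,open("top2.pkl","wb"));cv2.imwrite("pics/top2.png",cv2.resize(f["color"][100:260,120:320,::-1],None,fx=4,fy=3.75-.0))
s=grab("side");pickle.dump(s,open("side2.pkl","wb"));cv2.imwrite("pics/side2.png",cv2.resize(s["color"][110:250,180:340,::-1],None,fx=4,fy=4))
E
```

```text
time: 15.4
ee_pos: [0.56, 0.1739, 0.1364]
ee_rot: [[-0.0, 1.0, -0.0], [1.0, 0.0, -0.0], [-0.0, -0.0, -1.0]]
contact_force: [-0.7, 0.3, -1.4]
width: 0.0659
gripper_force: 16.0
```

View pics/side2.png

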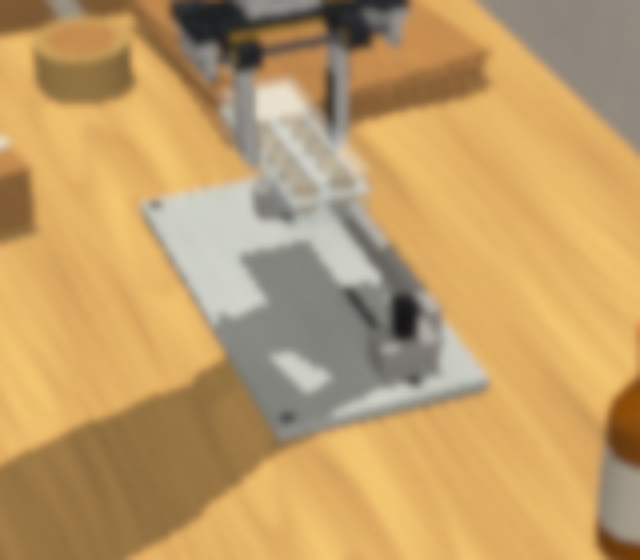

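The pack hangs level between the fingers above the plate, clear of the fence, stop and jaw (jaw at about (405,345) in the crop). Now I lower it.

```bash
python3 -m creep '{"linear":[[0,0,0.5],[0,0,0.9],[0,0,0.9],[0,0,0.9],[0,0,0.9],[0,0,0.7],[0,0,0.3],[0,0,0.1],[0,0,0]],"yaw":[0,0,0,0,0,0,0,0,0]}'
python3 -m creep '{"linear":[[0,0,0.05],[0,0,0.04],[0,0,0]],"yaw":[0,0,0]}'
```

```text
time: 16.62
ee_pos: [0.5602, 0.1745, 0.0328]
ee_rot: [[-0.001, 1.0, 0.001], [1.0, 0.001, 0.0], [0.0, 0.001, -1.0]]
contact_force: [0.2, 0.7, -1.5]
width: 0.0657
gripper_force: 16.0
time: 17.0
ee_pos: [0.56, 0.1744, 0.0307]
ee_rot: [[-0.001, 1.0, 0.0], [1.0, 0.001, 0.0], [0.0, 0.0, -1.0]]
contact_force: [-0.2, -0.1, -1.3]
width: 0.0659
gripper_force: 16.0
```

```bash
python3 -m creep '{"linear":[[0,0,0.04],[0,0,0.03],[0,0,0]],"yaw":[0,0,0]}'
python3 -m creep '{"linear":[[0,0,0.03],[0,0,0]],"yaw":[0,0]}'
```

```text
time: 17.38
ee_pos: [0.5599, 0.1744, 0.0292]
ee_rot: [[-0.001, 1.0, -0.0], [1.0, 0.001, -0.0], [-0.0, -0.0, -1.0]]
contact_force: [0.9, 0.8, -1.6]
width: 0.066
gripper_force: 16.0
time: 17.62
ee_pos: [0.56, 0.1744, 0.0287]
ee_rot: [[-0.001, 1.0, 0.0], [1.0, 0.001, 0.0], [0.0, 0.0, -1.0]]
contact_force: [-1.1, -0.2, 0.0]
width: 0.066
gripper_force: 16.0
```

```bash
python3 -m creep '{"linear":[[0,0,0.02],[0,0,0]],"yaw":[0,0]}'
python3 -m creep '{"linear":[[0,0,0],[0,0,0],[0,0,0],[0,0,0],[0,0,0]],"yaw":[0,0,0,0,0]}' -1
python3 -m creep '{"linear":[[0,0,-0.3],[0,0,-0.8],[0,0,-0.9],[0,0,-0.9],[0,-0.6,-0.3],[0,-0.9,0],[0,-0.9,0],[0,-0.9,0],[0,-0.9,0],[0,0,0]],"yaw":[0,0,0,0,0,0,0,0,0,0]}' -0.9
python3 -m creep '{"linear":[[0,0,0],[0,0,0],[0,0,0],[0,0,0]],"yaw":[0,0,0,0]}' 1
```

```text
time: 17.88
ee_pos: [0.56, 0.1744, 0.0288]
ee_rot: [[-0.001, 1.0, 0.0], [1.0, 0.001, 0.0], [0.0, 0.0, -1.0]]
contact_force: [-3.6, -0.0, 5.1]
width: 0.0659
gripper_force: 16.0
time: 18.5
ee_pos: [0.5599, 0.1744, 0.0282]
ee_rot: [[-0.001, 1.0, -0.0], [1.0, 0.001, -0.0], [-0.0, -0.0, -1.0]]
contact_force: [0.0, -0.4, -0.2]
width: 0.0939
gripper_force: 0.0
time: 19.75
ee_pos: [0.4748, 0.1744, 0.0924]
ee_rot: [[-0.001, 1.0, -0.0], [1.0, 0.001, -0.0], [-0.0, -0.0, -1.0]]
contact_force: [0.0, -0.1, 1.0]
width: 0.0894
gripper_force: 0.0
time: 20.25
ee_pos: [0.476, 0.1743, 0.0921]
ee_rot: [[-0.001, 1.0, -0.0], [1.0, 0.001, -0.0], [-0.0, -0.0, -1.0]]
contact_force: [0.5, -0.7, 0.9]
width: 0.0526
gripper_force: 0.0
```

```bash
python3 -m creep '{"linear":[[0,0,1],[0,0,1],[0,0,0.7],[0,0,0.5],[0,0,0.3],[0,0,0],[0,0,0],[0,0,0]],"yaw":[0,0,0,0,0,0,0,0]}'
python3 - <<'E'
from h import *
import m
f=grab("top");pickle.dump(f,open("top3.pkl","wb"));cv2.imwrite("pics/top3.png",cv2.resize(f["color"][130:240,150:300,::-1],None,fx=5,fy=5))
W=cloud(f);z=W[...,2];q=(z>.044)&(z<.065)&(W[...,0]>.51)&(W[...,0]<.6)&(W[...,1]>.06)&(W[...,1]<.28)
P=W[q];print(len(P),m.rect(P),P.mean(0),np.median(P[:,2]))
E
```

```text
time: 21.25
ee_pos: [0.4762, 0.1744, 0.0226]
ee_rot: [[-0.001, 1.0, 0.001], [1.0, 0.001, 0.0], [0.0, 0.001, -1.0]]
contact_force: [1.0, 0.3, -0.3]
width: 0.0004
gripper_force: 0.0
393 (array([563.8, 185. ]), array([192. ,  64.4]), 88.0) [0.56801943 0.15144003 0.05344097] 0.05335471066229758
```

View pics/top3.png

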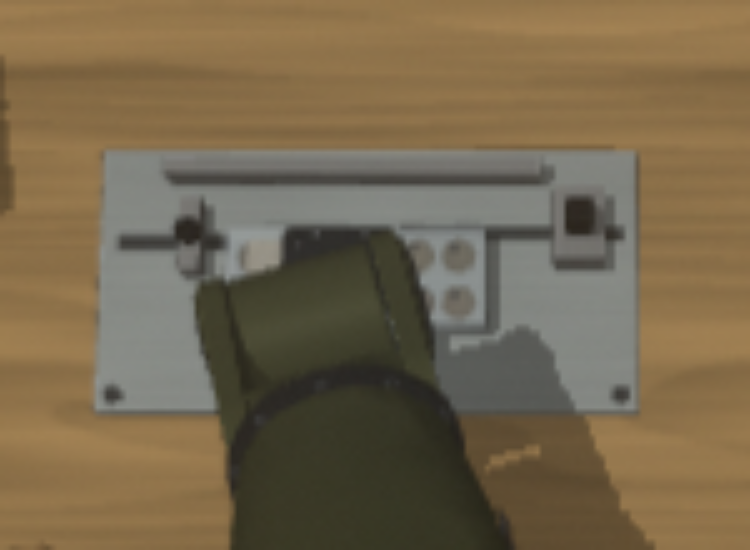

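The pack lies flat and square on the plate, with its ends at about x=227 and x=485 in the crop, between the stop (190) and the jaw (580). Next I push it to the fence.

```bash
python3 -m creep '{"linear":[[0,0.5,0],[0,0.5,0],[0,0.4,0],[0,0.2,0],[0,0.2,0],[0,0.2,0],[0,0.2,0],[0,0.2,0],[0,0.2,0],[0,0.2,0],[0,0.2,0],[0,0.2,0],[0,0.2,0],[0,0.2,0],[0,0.1,0],[0,0,0]],"yaw":[0,0,0,0,0,0,0,0,0,0,0,0,0,0,0,0]}'
```

```text
time: 23.3
ee_pos: [0.5501, 0.1744, 0.0222]
ee_rot: [[-0.001, 1.0, 0.0], [1.0, 0.001, 0.0], [0.0, 0.0, -1.0]]
contact_force: [0.3, 0.2, 0.5]
width: 0.0005
gripper_force: 0.0
```

```bash
python3 -m creep '{"linear":[[0,0.03,0],[0,0.03,0],[0,0.03,0],[0,0,0]],"yaw":[0,0,0,0]}'
python3 -m creep '{"linear":[[0,0.03,0],[0,0.02,0],[0,0,0]],"yaw":[0,0,0]}'
```

```text
time: 23.8
ee_pos: [0.5518, 0.1744, 0.0223]
ee_rot: [[-0.001, 1.0, 0.0], [1.0, 0.001, 0.0], [0.0, 0.0, -1.0]]
contact_force: [-0.7, -0.6, 0.8]
width: 0.0002
gripper_force: 0.3
time: 24.18
ee_pos: [0.5518, 0.1744, 0.0222]
ee_rot: [[-0.001, 1.0, -0.002], [1.0, 0.001, -0.0], [-0.0, -0.002, -1.0]]
contact_force: [-9.0, -0.0, 6.1]
width: 0.0004
gripper_force: 4.4
```

```bash
python3 -m creep '{"linear":[[0,0.02,-0.02],[0,0,0],[0,0,0]],"yaw":[0,0,0]}'
```

```text
time: 24.55
ee_pos: [0.5519, 0.1744, 0.0223]
ee_rot: [[-0.001, 1.0, -0.003], [1.0, 0.001, -0.0], [-0.0, -0.003, -1.0]]
contact_force: [-9.2, 1.1, 5.8]
width: 0.0004
gripper_force: 4.9
```

```bash
python3 -m creep '{"linear":[[0,-0.1,0],[0,-0.4,0],[0,-0.3,-0.3],[0,0,-0.8],[0,0,-0.9],[0,0,-0.9],[0,0,-0.7],[0,0,-0.3],[0,0,0]],"yaw":[0,0,0,0,0,0,0,0,0]}'
python3 -m creep '{"linear":[[-0.5,0,0],[-0.9,0.4,0],[-1,0.5,0],[-1,0.5,0],[-1,0.5,0],[-1,0.5,0],[-1,0.5,0],[-1,0.21,0],[-1,0,0],[-1,0,0],[-1,0,0],[-0.7,0,0],[0,0,0]],"yaw":[0,0,0,0,0,0,0,0,0,0,0,0,0]}'
python3 - <<'E'
from h import *
import m
f=grab("top");W=cloud(f);z=W[...,2]
for a,b,x0,x1,y0,y1 in[(.046,.062,.54,.645,.09,.28),(.036,.06,.565,.63,.0,.06)]:
    q=(z>a)&(z<b)&(W[...,0]>x0)&(W[...,0]<x1)&(W[...,1]>y0)&(W[...,1]<y1)
    P=W[q];print(len(P),m.rect(P),P.mean(0))
cv2.imwrite("pics/top4.png",cv2.resize(f["color"][130:240,150:300,::-1],None,fx=5,fy=5))
E
```

```text
time: 25.68
ee_pos: [0.5372, 0.1744, 0.1008]
ee_rot: [[-0.001, 1.0, 0.0], [1.0, 0.001, 0.0], [0.0, 0.0, -1.0]]
contact_force: [0.7, -0.1, 0.2]
width: 0.0004
gripper_force: 0.0
time: 27.3
ee_pos: [0.5994, -0.0485, 0.1007]
ee_rot: [[0.001, 1.0, 0.0], [1.0, -0.001, -0.0], [-0.0, 0.0, -1.0]]
contact_force: [1.3, 0.4, -0.4]
width: 0.0004
gripper_force: 0.0
1001 (array([601.9, 185. ]), array([189.6,  72.6]), 89.38) [0.59782139 0.17407578 0.05344815]
86 (array([598.6,  27.1]), array([29.5, 48.7]), 89.68) [0.5955984  0.03096593 0.04336606]
```

View pics/top4.png

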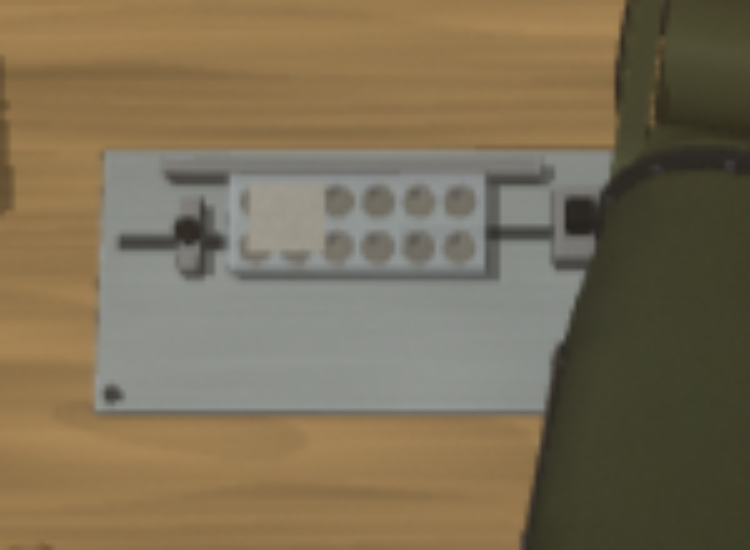

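The pack lies flush along the fence, (230–487, 172–275) in the crop, with a gap to the stop on the left and to the jaw on the right. Next I come down behind the jaw and push.

```bash
python3 -m creep '{"linear":[[0,-0.07,0.5],[0,0,0.9],[0,0,0.9],[0,0,0.9],[0,0,0.5],[0,0,0],[0.5,0,0],[0.6,0,0],[0.5,0,0],[0.3,0,0],[0.2,0,0],[0.2,0,0],[0.2,0,0],[0,0,0]],"yaw":[0,0,0,0,0,0,0,0,0,0,0,0,0,0]}'
```

```text
time: 29.1
ee_pos: [0.598, 0.0025, 0.0266]
ee_rot: [[-0.001, 1.0, -0.0], [1.0, 0.001, 0.0], [0.0, -0.0, -1.0]]
contact_force: [-0.4, 0.3, 0.0]
width: 0.0005
gripper_force: 0.0
```

```bash
python3 -m creep '{"linear":[[0.1,0,0],[0.2,0,0],[0.2,0,0],[0.2,0,0],[0.2,0,0],[0.2,0,0],[0.2,0,0],[0.2,0,0],[0.2,0,0],[0.1,0,0]],"yaw":[0,0,0,0,0,0,0,0,0,0]}'
python3 -m creep '{"linear":[[0.1,0,0],[0.1,0,0],[0.1,0,0],[0.1,0,0],[0.1,0,0],[0,0,0]],"yaw":[0,0,0,0,0,0]}'
```

```text
time: 30.35
ee_pos: [0.5981, 0.0381, 0.0266]
ee_rot: [[-0.0, 1.0, 0.0], [1.0, 0.0, -0.001], [-0.001, 0.0, -1.0]]
contact_force: [0.8, -4.5, -1.3]
width: 0.0005
gripper_force: 2.6
time: 31.1
ee_pos: [0.5981, 0.0481, 0.0267]
ee_rot: [[-0.0, 1.0, 0.0], [1.0, 0.0, -0.0], [-0.0, 0.0, -1.0]]
contact_force: [1.9, -3.4, -0.1]
width: 0.0006
gripper_force: 2.2
```

```bash
python3 -m creep '{"linear":[[0.05,0,0],[0.05,0,0],[0.05,0,0],[0.05,0,0],[0.05,0,0],[0.05,0,0]],"yaw":[0,0,0,0,0,0]}'
python3 -m creep '{"linear":[[0.03,0,0],[0.03,0,0],[0.03,0,0],[0.03,0,0]],"yaw":[0,0,0,0]}'
```

```text
time: 31.85
ee_pos: [0.5981, 0.0539, 0.0266]
ee_rot: [[-0.0, 1.0, 0.0], [1.0, 0.0, -0.001], [-0.001, 0.0, -1.0]]
contact_force: [1.4, -6.5, -0.2]
width: 0.0004
gripper_force: 2.9
time: 32.35
ee_pos: [0.5982, 0.0563, 0.0267]
ee_rot: [[-0.0, 1.0, 0.0], [1.0, 0.0, -0.001], [-0.001, 0.0, -1.0]]
contact_force: [1.4, -5.8, -1.6]
width: 0.0007
gripper_force: 2.9
```

```bash
python3 -m creep '{"linear":[[0.03,0,0],[0.03,0,0]],"yaw":[0,0]}'
```

```text
time: 32.6
ee_pos: [0.5981, 0.0576, 0.0266]
ee_rot: [[-0.0, 1.0, 0.0], [1.0, 0.0, -0.001], [-0.001, 0.0, -1.0]]
contact_force: [2.1, -5.2, -0.5]
width: 0.0006
gripper_force: 2.9
```

```bash
python3 -m creep '{"linear":[[0.03,0,0],[0.03,0,0]],"yaw":[0,0]}'
python3 -m creep '{"linear":[[0.03,0,0],[0.03,0,0]],"yaw":[0,0]}'
```

```text
time: 32.85
ee_pos: [0.5981, 0.0587, 0.0266]
ee_rot: [[-0.0, 1.0, 0.0], [1.0, 0.0, -0.001], [-0.001, 0.0, -1.0]]
contact_force: [2.0, -6.5, -0.6]
width: 0.0004
gripper_force: 2.9
time: 33.1
ee_pos: [0.5982, 0.0599, 0.0267]
ee_rot: [[-0.0, 1.0, 0.0], [1.0, 0.0, -0.0], [-0.0, 0.0, -1.0]]
contact_force: [1.5, -5.9, -0.8]
width: 0.0007
gripper_force: 2.9
```

```bash
python3 -m creep '{"linear":[[0.03,0,0],[0.03,0,0]],"yaw":[0,0]}'
python3 -m creep '{"linear":[[0.03,0,0],[0.03,0,0]],"yaw":[0,0]}'
```

```text
time: 33.35
ee_pos: [0.5982, 0.0611, 0.0267]
ee_rot: [[-0.0, 1.0, 0.0], [1.0, 0.0, -0.001], [-0.001, 0.0, -1.0]]
contact_force: [1.5, -4.6, -1.1]
width: 0.0002
gripper_force: 2.9
time: 33.6
ee_pos: [0.5982, 0.0621, 0.0267]
ee_rot: [[-0.0, 1.0, 0.0], [1.0, 0.0, -0.001], [-0.001, 0.0, -1.0]]
contact_force: [0.8, -9.2, -0.6]
width: 0.0004
gripper_force: 4.9
```

```bash
python3 -m creep '{"linear":[[0.03,0,0],[0.03,0,0]],"yaw":[0,0]}'
```

```text
time: 33.85
ee_pos: [0.5982, 0.0623, 0.0267]
ee_rot: [[-0.0, 1.0, 0.0], [1.0, 0.0, -0.002], [-0.002, 0.0, -1.0]]
contact_force: [0.9, -17.1, 0.3]
width: 0.0005
gripper_force: 8.3
```

```bash
python3 -m creep '{"linear":[[0.03,0,0],[0,0,0]],"yaw":[0,0]}'
```

```text
time: 34.1
ee_pos: [0.5982, 0.0624, 0.0267]
ee_rot: [[0.0, 1.0, 0.0], [1.0, -0.0, -0.003], [-0.003, 0.0, -1.0]]
contact_force: [0.8, -18.3, 0.9]
width: 0.0001
gripper_force: 8.9
```

```bash
python3 -m creep '{"linear":[[0.02,0,0],[0,0,0],[0,0,0]],"yaw":[0,0,0]}'
python3 -m creep '{"linear":[[-0.1,0,0],[-0.3,0,0],[-0.7,0,0],[-0.9,0,0],[-0.9,0,0],[-0.6,0,-0.5],[0,0,-0.9],[0,0,-0.9],[0,0,-0.9],[0,0,-0.9],[-1,0,-0.9],[-1,0,0],[-1,-0.3,0],[-1,-0.3,0],[-1,-0.3,0],[0,-0.5,0],[0,0,0]],"yaw":[0,0,0,0,0,0,0,0,0,0,0,0,0,0,0,0,0]}'
python3 - <<'E'
from h import *
import m
f=grab("top");W=cloud(f);z=W[...,2]
for a,b,x0,x1,y0,y1 in[(.046,.062,.54,.645,.09,.29),(.036,.05,.565,.63,.05,.1)]:
    q=(z>a)&(z<b)&(W[...,0]>x0)&(W[...,0]<x1)&(W[...,1]>y0)&(W[...,1]<y1)
    P=W[q];print(len(P),m.rect(P),P.mean(0))
cv2.imwrite("pics/top5.png",cv2.resize(f["color"][130:240,150:300,::-1],None,fx=5,fy=5))
E
```

```text
time: 34.48
ee_pos: [0.5982, 0.0624, 0.0267]
ee_rot: [[0.0, 1.0, -0.0], [1.0, -0.0, -0.003], [-0.003, -0.0, -1.0]]
contact_force: [0.5, -20.3, 1.0]
width: 0.0007
gripper_force: 10.1
time: 36.6
ee_pos: [0.5695, -0.1048, 0.1267]
ee_rot: [[-0.0, 1.0, -0.0], [1.0, 0.0, 0.0], [0.0, -0.0, -1.0]]
contact_force: [0.7, 0.1, -0.2]
width: 0.0008
gripper_force: 0.0
1053 (array([601.2, 190.1]), array([199.4,  72.9]), 89.96) [0.59774763 0.19112937 0.0533758 ]
89 (array([598.3,  84.4]), array([48.6, 26.5]), 0.32) [0.59572275 0.08245998 0.04267479]
```

View pics/top5.png

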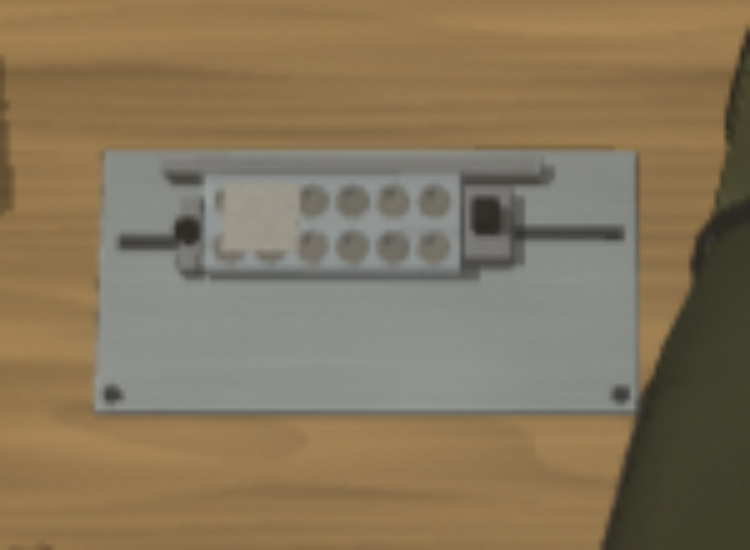

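The pack (204–461, 172–273) is flush on the fence, against the stop at 204 and nipped by the jaw at 462. The robot is clear of everything.

```bash
python3 -c "
from cell import ctrl; print(ctrl.job_done())"
```

```text
the job is handed in; nothing more can be done
None
```

The job is handed in: the egg pack is flush on the fence and nipped by the jaw against the end stop; the highest tool forces I read were about 9 N pressing it to the fence and 20 N pushing the jaw, with the robot clear at 36.6 s.

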